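Wedge a hinged assembly platform level against its stops

TASK

The red machine on the assembly bench sits on a hinged platform whose free edge hangs down. Pick up the tall yellow wedge by its black grip, set it on the dark sill, push its thin end in under the hanging edge and keep pushing gently until the platform is level, pressed snugly up against both yellow stops with the wedge tight under it, then let go. Never force the wedge, keep the gripper off the platform and machine, and leave the low green wedge and the other things on the bench where they are.

Things in the scene. Friction and masses are not known exactly. Their poses are not given: they have to be found in the camera images.
- wedge_grip (a point): Centre of the black grip block of the tall yellow wedge (120 g). Block: 36 mm long (x), 30 mm wide (y, grasp across this), top 56 mm above the wedge's flat underside; this point is at mid-height, 28 mm up. x points along the wedge to its thin end, y across, z up; the tip lies 138 mm away along +x.
- wedge_tip (a point): Middle of the lower edge of the yellow wedge's thin end, axes as for its grip. The wedge is 156 mm long and 36 mm wide; its top rises evenly (1 in 4) from 6 mm thick at the tip to 36 mm at 120 mm from the tip, then stays level under the grip.
- low_wedge_grip (a point): Centre of the black grip of the low green wedge (bystander): same plan as the yellow one but its body is only 18 mm high at the heel, too low for this job.
- fixture: Fixed levelling fixture with a steel base plate 250 x 280 x 6 mm. Origin at bench height; y points from the hinge (at y = -85 mm, 46 mm up) to the platform's free edge (at y = +85 mm) and on to where the wedge comes in; x along the edge, z up. Push the wedge along -y at x = 0, thin end first, square to the edge.
- sill_end (a point): Point at bench height under the outer end of the dark polished steel sill on which the wedge slides; axes as the fixture, 160 mm from its origin along y. The sill is 80 mm wide and runs 170 mm from here along -y. Its top is 8 to 16 mm above the bench; the height differs from start to start and is not measured: feel it.
- stop (a point): Underside of one of the two rubber-faced yellow stop fingers, at fixture x = +90 mm, y = +85 mm, 52 mm up; its twin is at x = -90 mm. Their posts are 67 mm high and the fingers reach inwards to 79 mm from the middle.
- platform: Hinged aluminium platform, 200 mm along x, with the red machine bolted on (together 0.45 to 0.91 kg). Origin on the hinge axis, y towards the free edge 170 mm away, z upright when level. It swings only from hanging down by 0.083 rad up to level, where it meets the stops. The machine's near side stands 60 mm back from the free edge, its top about 200 mm above the bench.
- platform_edge (a point): Lowest point, at mid-length, of the platform's round free edge (12 mm bar): 26 mm above the bench when hanging, 40 mm when level. The tip goes 72 to 104 mm past it, by sill height. Sliding the polished wedge takes 3 to 9 N, at the stops the push rises steeply; a last push of 13 to 17 N leaves it snug (bearing over 6 N) and it stays. Over 28 N on the platform is forcing.
- screwdriver: Bystander: screwdriver lying near the far side of the bench; origin at its middle, underside.
- wrench: Bystander: steel wrench lying on the right; origin at its middle, underside.
- jar: Bystander: white jar with black lid, 64 mm across, 75 mm high, on the right; origin under its centre.
- end_cap: Bystander: red round end cap, 68 mm across, 42 mm high, on the right near the robot; origin under its centre.
- bearing: Bystander: steel bearing ring, 52 mm across, 14 mm high, near the far side; origin under its centre.
There are look-alikes about, which are no part of the job. Of the things that look like the part that bears wedge_grip, the smaller one is meant.

How it is judged (in metres and radians):
On the way, in this order (a step that is already met when the one before it is completed fails the run):
1. the yellow wedge has been lifted off the bench (height (world z) of wedge_grip above 0.034 m), for 0.05 s.
2. the thin end of the wedge is under the free edge while the platform still hangs down (y of wedge_tip in the frame of fixture between 0 and 0.083 m and x of wedge_tip in the frame of fixture between -0.06 and 0.06 m and height (world z) of wedge_tip below 0.026 m and angle between platform's own z axis and vertical above 0.06 rad), for 0.05 s.
At the end, for the whole second after the job is handed in: The platform is level within 0.7 degrees, up against its stops; the yellow wedge lies flat (within 3.4 degrees) on the sill with its tip at least 55 mm past the free edge and bears on the platform with more than 6 N; everything is at rest (angle between platform's own z axis and vertical below 0.012 rad and contact force between wedge and platform above 6 N and y of wedge_tip in the frame of fixture below 0.03 m and angle between wedge_tip's own z axis and vertical below 0.06 rad and linear speed of each of wedge, platform below 0.01 m/s); the robot touches nothing.
It fails at once if the wedge is forced: more than 28 N between wedge and platform (contact force between wedge and platform above 28 N).
It fails at once if the robot pushes or lifts the platform or machine itself (more than 4 N) (contact force between any of the fingers, the arm and platform above 4 N).
It fails at once if the low green wedge is moved more than 20 mm (distance of low_wedge_grip from where it was at the start of the episode above 0.02 m).
It fails at once if another thing on the bench is moved more than 20 mm (distance of any of screwdriver, wrench, jar, end_cap, bearing from where it was at the start of the episode above 0.02 m).
It also fails if it takes over 54 s, if anything falls off the work surface, if the arm or the gripper's body presses on something with over 40 N, if the wrist force passes 120 N, or if a joint passes its speed limit or range.

ROBOT

A 6-joint arm with a two-finger parallel gripper is mounted at the origin on the work surface. World frame = base frame: x ahead of the robot, y to its left, z up, the work surface at z = 0. Lengths are in m, angles in degrees, forces in N, time in s.
With the tool pointing down it reaches from about 0.3 to 0.75 m from the base axis. Payload 8.5 kg.
Tool frame: the origin (TCP) lies on the centre line of the jaws, within the pads' length; the fingertips stand 17 mm ahead of it and the grasp point (between the pads) lies 2 mm behind it; z points along the fingers, y is the direction in which the jaws open and shut (so a half turn about z gives the same grasp; the last joint's range is limited). The gripper opens to 85 mm and grips with 20 to 120 N. Pads are 22 mm wide; open, the fingers measure 114 mm over their backs; the gripper's body (76 mm by 85 mm) begins 54 mm behind the grasp point. The pads swing forward as they close: fully open they stand 13 mm farther back than shut.
Start: joints at [52.294, 21.807, 74.336, -0, 83.858, -12.336], TCP at [0.236, 0.497, 0.213] pointing down, gripper open.
Joint ranges: [-178.18, 178.18], [-50.72, 133.34], [12.68, 142.11], [-81.47, 261.47], [9.98, 163.14], [-165.26, 165.26]. Speed limits (degrees/s): [136.94, 136.94, 180, 180, 180, 180].

INTERFACE

Orientations are given as a 3x3 rotation matrix whose columns are the frame's x, y, z axes.
In Python, from rig import env, imaging, close_job gives the robot as it stands.
- The arm moves only by the tool step_arm, never from a script. Its argument "steps" is one flat list of numbers, 7 for each row, row after row: the opening, from 0 (shut) to 1 (fully open), then the shift along the tool's x, y, z as a fraction of full scale, then the turn, a rotation vector about the tool's x, y, z as a fraction of full scale. A call has 1 to 10 rows; each row is the pose to reach, as a shift and turn from the pose commanded when the call began, along the tool's axes at that moment; what a row does not reach only later rows make up. Full scale, the value 1, is 0.3 m for a shift and 45 degrees for a turn. A row lasts 1/10 s, in which the tool goes at most 50 mm and 8.59 degrees, less where a joint would pass 70% of its speed; a pose out of reach is approached as far as the arm can. A call with a number of a shift or a turn outside -1 to 1 is refused whole. A call with a gripper value outside its range is refused whole. The fingers move at their own pace and stop on an object; "grip_force" is the grip in N (left out, the last holds). Time passes only in rows, so rows that repeat a pose let the fingers close. It gives the time, the measured TCP pose, the force and the opening at its end, in the units of the state.
- env.observe(): the state, without advancing time (a new reading comes with each control period).
- imaging.get_image(name): name is "side" or "top" or "wrist"; returns (picture, depth): 384x512x3 uint8, blue, green, red; 384x512 float32, m along the optical axis (not along the pixel's ray), 0 where there is no reading.
- imaging.get_calibration(name): a dict with "camera_matrix" (3x3 intrinsics, pixels), "world_from_camera" (4x4, takes a point from camera to world coordinates). Camera axes: x right, y down, z forward; pixel columns grow to the right and rows downward; lengths in m; the calibration is good to about 2 mm. A picture is of the moment at which its call begins: read the wrist's pose just before it. get_calibration takes no time and is no camera call; for the wrist camera it gives the pose at the moment of the call.
- close_job(): hands the job in, once; it reports no verdict.
Trained networks look in the newest picture that a camera, given by its name, has taken for a name from the list of things; names that differ only in an ending like _2 or _b are one class to them, and where a whole thing is asked for, a point or a joint stands for the part that bears it (a point fixed in the world has none). Each returns a list of dicts, best first, with "score" (0 to 1); they miss things now and then, are a little off and sometimes report something else, mostly with a low value. They report only what shows in the picture. A call takes as long as a camera call. They do not tell look-alikes from the thing itself.
- imaging.spot_in(camera, target): "pixel" ([column, row] in pixels, amid what is visible of it).
- imaging.regions_of(camera, target): "mask" (384x512 bool, what is visible of it) and "pixel" ([column, row] in pixels, amid what is visible of it).
- imaging.pinpoint(camera, target): "pixel" ([column, row] in pixels: a listed point, or the origin of a listed thing).
The state is a dict: "time_s": time; "q": joint angles; "qvel": joint speeds; "joint_efforts": joint torques, N m; "position": TCP position; "tool_rot": TCP orientation; "ft_force": force on the tool from outside, world axes, zero at the start; "wrist_torque": the same for the moment, N m; "grip_width": finger opening in m.
Only numpy, scipy, OpenCV 4.12 (cv2) and the standard library are available. Lean on these libraries where they do the work, as an engineer would, in place of code of your own. Each camera call takes 0.05 s, during which the arm holds its last target.

## Working session

There is one attempt and no reset: what is moved stays moved. The work goes in short steps, Python scripts to look and compute and a tool call to move; the robot and the scene stay as the last step left them, time stands still between calls to the robot, and variables do not carry over. Pictures are saved under pics/ and viewed, and the job is handed in when it is done.

Besides the shell and the picture viewer there is one more tool, called after "Call:" as name(argument=value, ...), one argument or row to a line, values as JSON. step_arm: Moves the arm, as the interface text tells. Shift numbers are shares of 0.3 m and turn numbers shares of 45 degrees, none past 1 either way. Its arguments: {"type":"object","properties":{"steps":{"type":"array","items":{"type":"number"}},"grip_force":{"type":"number"}},"required":["steps"]}

```bash
ls; mkdir -p pics; cat > h.py <<'E'
import numpy as np,cv2
from rig import env,imaging,close_job
def snap(n,tag):
    p,d=imaging.get_image(n); c=imaging.get_calibration(n)
    cv2.imwrite(f'pics/{tag}.png',p); np.savez(f'pics/{tag}.npz',p=p,d=d,K=c['camera_matrix'],T=c['world_from_camera'])
    return p,d,c
def w(px,d,c,z=None):
    K=np.array(c['camera_matrix']);T=np.array(c['world_from_camera'])
    u,v=px; r=np.linalg.inv(K)@[u,v,1]
    if z is None:
        dd=d[int(round(v)),int(round(u))]; return (T@np.r_[r*dd,1])[:3]
    R=T[:3,:3]@r; return T[:3,3]+R*(z-T[2,3])/R[2]
E
python3 - <<'E'
from h import *
np.set_printoptions(precision=4,suppress=True)
print(env.observe())
for n in ['top','side','wrist']:
    p,d,c=snap(n,n+'0')
    print(n,np.array(c['world_from_camera']))
    for t in ['wedge_grip','wedge_tip','low_wedge_grip','fixture','sill_end','platform_edge','stop']:
        for r in imaging.pinpoint(n,t)[:3]:
            print(t,round(r['score'],2),np.round(r['pixel'],1),w(r['pixel'],d,c))
print(env.observe()['time_s'])
E
```

```text
pics
{'time_s': 0.0, 'q': array([ 52.2929,  21.8429,  74.3858,  -0.0011,  83.8598, -12.3357]), 'qvel': array([ 0.0399, -0.0069, -0.03  , -0.0341, -0.0563, -0.0423]), 'joint_efforts': array([  0.001 , -44.8439, -23.1288,  -0.0001,   0.0045,  -0.    ]), 'position': array([0.2355, 0.4967, 0.2121]), 'tool_rot': array([[-0.9035,  0.4285, -0.0009],
       [ 0.4285,  0.9035, -0.0012],
       [ 0.0003, -0.0015, -1.    ]]), 'ft_force': array([-1.3279,  0.2413, -0.7822]), 'wrist_torque': array([0.0137, 0.0268, 0.0193]), 'grip_width': 0.08530669184102817}
top [[-0.0769 -0.9736  0.2148  0.3421]
 [-0.997   0.0752 -0.0161 -0.0637]
 [-0.0005 -0.2153 -0.9765  0.9356]
 [ 0.      0.      0.      1.    ]]
wedge_grip 0.92 [ 88.8 306.6] [0.3018 0.3321 0.0755]
wedge_grip 0.63 [113.5 178.4] [0.6054 0.2899 0.0497]
wedge_tip 0.93 [164.1 170.3] [0.6299 0.174  0.0072]
wedge_tip 0.85 [166.2 326. ] [ 0.2383  0.1786 -0.0012]
wedge_tip 0.19 [331.4 195.3] [ 0.5207 -0.2497  0.0479]
low_wedge_grip 0.63 [ 90.1 241.8] [0.4501 0.3411 0.0573]
fixture 0.55 [297.1 200.5] [ 0.4969 -0.1535  0.1366]
platform_edge 0.82 [267.4 
[... 325 characters left out ...]
8 0.0585]
wedge_grip 0.73 [319.9 302.9] [ 0.5519 -0.4552  0.0054]
wedge_tip 0.93 [242.8 156.3] [0.6441 0.1763 0.0006]
wedge_tip 0.62 [130.  189.7] [0.243  0.1727 0.0033]
wedge_tip 0.35 [225.9 203.4] [ 0.4866 -0.0253  0.0135]
low_wedge_grip 0.76 [173.6 139.1] [0.4488 0.3239 0.0369]
fixture 0.95 [252.3 235. ] [ 0.4727 -0.2268  0.0745]
sill_end 0.7 [225.9 200.5] [ 0.4902 -0.0177  0.0179]
wrist [[ 0.4298  0.8644  0.2611  0.1685]
 [ 0.9029 -0.4113 -0.1246  0.5281]
 [-0.0003  0.2893 -0.9572  0.3732]
 [ 0.      0.      0.      1.    ]]
wedge_grip 0.69 [177.1 257.6] [0.2861 0.3695 0.073 ]
wedge_tip 0.76 [ 61.  249.9] [0.2288 0.1924 0.0097]
low_wedge_grip 0.88 [223.3 330.4] [0.2226 0.4919 0.3044]
1.2
```

```bash
python3 - <<'E'
import cv2
for n in ['top0','side0']:
    cv2.imwrite(f'pics/{n}b.png',cv2.resize(cv2.imread(f'pics/{n}.png'),(800,600),interpolation=cv2.INTER_CUBIC))
E
```

```text
(no output)
```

View pics/top0b.png

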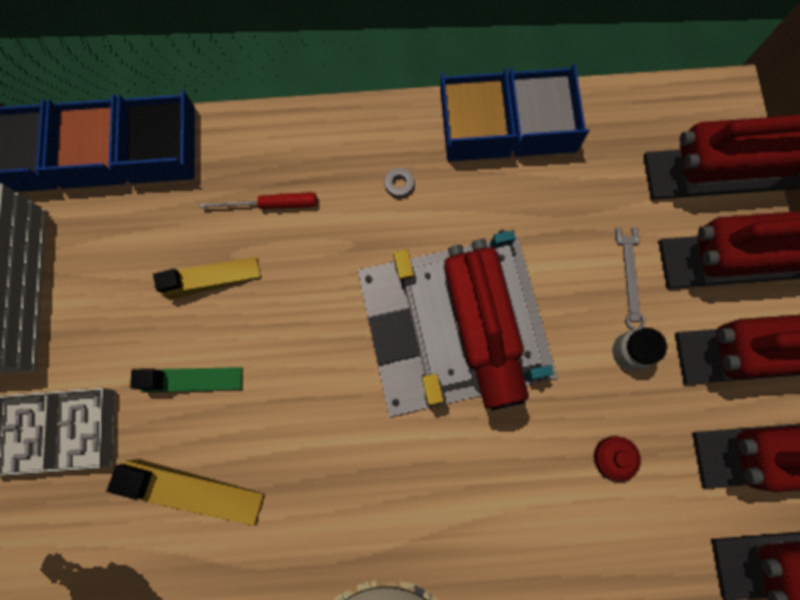

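View pics/side0b.png

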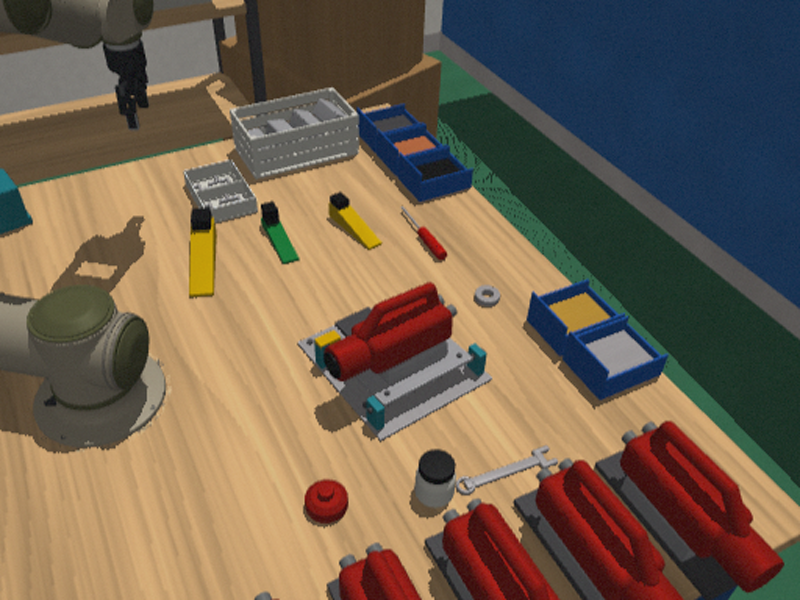

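View pics/wrist0.png

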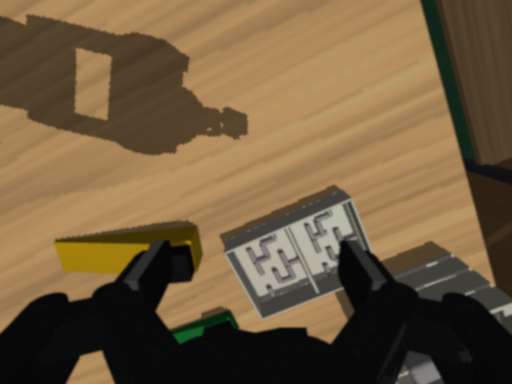

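```bash
cat > pc.py <<'E'
from h import *
np.set_printoptions(precision=4,suppress=True)
def cloud(tag):
    f=np.load(f'pics/{tag}.npz'); d=f['d'];K=f['K'];T=f['T']
    v,u=np.mgrid[:384,:512]; P=np.stack([(u-K[0,2])/K[0,0]*d,(v-K[1,2])/K[1,1]*d,d],-1)
    W=P@T[:3,:3].T+T[:3,3]; W[d==0]=np.nan
    hsv=cv2.cvtColor(f['p'],cv2.COLOR_BGR2HSV)
    return W,hsv,f['p']
E
python3 - <<'E'
from pc import *
for tag in ['top0','side0']:
    W,h,p=cloud(tag); X,Y,Z=W[...,0],W[...,1],W[...,2]
    yel=(h[...,0]>18)&(h[...,0]<33)&(h[...,1]>180)&(h[...,2]>70)
    print(tag, 'table z',np.nanmedian(Z[(X>.3)&(X<.4)&(Y>0)&(Y<.15)]))
    m=yel&(X>.55)&(X<.7)&(Y>.12)&(Y<.35)
    q=W[m]; print('yellow wedge',m.sum(),q.min(0),q.max(0))
    r=cv2.minAreaRect((q[:,:2]*1000).astype(np.float32)); print(r, cv2.boxPoints(r))
    b=(h[...,2]<50)&(X>.54)&(X<.68)&(Y>.24)&(Y<.36)&(Z>.046)
    q=W[b]; print('grip top',b.sum(),q.mean(0),q.min(0),q.max(0)); 
    if b.sum()>4:
        r=cv2.minAreaRect((q[:,:2]*1000).astype(np.float32)); print(r)
    s=yel&(Y<.05)&(Y>-.2)&(X>.3)&(X<.7)&(Z>.055)
    n,l=cv2.connectedComponents(s.astype(np.uint8))
    for i in range(1,n):
        q=W[l==i]; 
        if len(q)>5: print('stop',len(q),np.median(q,0),q.min(0),q.max(0), cv2.minAreaRect((q[:,:2]*1000).astype(np.float32)))
    k=(h[...,2]<75)&(h[...,1]<90)&(X>.4)&(X<.6)&(Y>-.08)&(Y<.05)&(Z<.03)&(Z>.002)
    n,l=cv2.connectedComponents(k.astype(np.uint8))
    for i in range(1,n):
        q=W[l==i]
        if len(q)>60: print('sill',len(q),q.mean(0),cv2.minAreaRect((q[:,:2]*1000).astype(np.float32)))
    t=(h[...,0]>80)&(h[...,0]<105)&(h[...,1]>120)&(X>.3)&(X<.7)&(Y<-.1)&(Y>-.35)&(Z>.02)
    n,l=cv2.connectedComponents(t.astype(np.uint8))
    for i in range(1,n):
        q=W[l==i]
        if len(q)>5: print('teal',len(q),q.mean(0),q.min(0),q.max(0))
E
```

```text
top0 table z 0.00020936309843644363
yellow wedge 212 [0.585  0.1739 0.0038] [0.6444 0.3173 0.0443]
((615.4722290039062, 246.528564453125), (33.57372283935547, 150.48870849609375), 10.69979190826416) [[585.0071 317.348 ]
 [612.9473 169.4758]
 [645.9373 175.7092]
 [617.9971 323.5814]]
grip top 174 [0.6033 0.3043 0.0554] [0.5892 0.2865 0.0462] [0.6185 0.3236 0.0605]
((604.2861938476562, 305.63177490234375), (26.060068130493164, 36.014747619628906), 9.055388450622559)
stop 133 [ 0.5968 -0.0723  0.0669] [ 0.5774 -0.0842  0.0609] [ 0.618  -0.061   0.0709] ((597.64697265625, -72.2960433959961), (40.393192291259766, 19.86264419555664), 8.732081413269043)
stop 152 [ 0.3974 -0.1019  0.0667] [ 0.3776 -0.1139  0.0559] [ 0.4178 -0.0898  0.0709] ((398.7344665527344, -102.02000427246094), (40.968631744384766, 21.130422592163086), 7.808553218841553)
sill 801 [ 0.4924 -0.0472  0.0142] ((492.5878601074219, -48.94028854370117), (80.36761474609375, 69.22830200195312), 8.080231666564941)
teal 85 [ 0.6315 -0.2363  0.0547] [ 0.6252 -0.2529  0.0309] [ 0.6393 -0.2228  0.0623]
teal 95 [ 0.4122 -0.2674  0.0541
[... 406 characters left out ...]
04 0.3221 0.0648]
((603.7048950195312, 303.0634765625), (29.148090362548828, 34.71597671508789), 12.889166831970215)
stop 97 [ 0.4001 -0.1039  0.0668] [ 0.3773 -0.1171  0.0595] [ 0.4216 -0.0917  0.0714] ((398.7057800292969, -102.11604309082031), (43.41685485839844, 25.366233825683594), 10.009775161743164)
sill 100 [ 0.4793 -0.0331  0.0142] ((488.393310546875, -38.38624572753906), (77.1796646118164, 41.87342834472656), 9.234598159790039)
teal 116 [ 0.6322 -0.2469  0.0456] [ 0.6235 -0.2606  0.0202] [ 0.6442 -0.2253  0.0627]
teal 41 [ 0.3801 -0.1123  0.0411] [ 0.3614 -0.1787  0.0205] [ 0.3883 -0.1004  0.0992]
teal 137 [ 0.4119 -0.2782  0.0472] [ 0.4023 -0.2918  0.0211] [ 0.4224 -0.255   0.063 ]
```

Call:
step_arm(
  steps=[1,-0.69,-0.03,0,0,0,0.6,1,-0.69,-0.03,0,0,0,0.6,1,-0.69,-0.03,0,0,0,0.6,1,-0.69,-0.03,0,0,0,0.6,1,-0.69,-0.03,0,0,0,0.6],
  grip_force=40,
)

```text
time_s: 1.7
position: [0.4231, 0.3974, 0.2122]
tool_rot: [[-0.606, 0.795, 0.001], [0.795, 0.606, -0.001], [-0.001, 0.0, -1.0]]
ft_force: [-0.3, 0.6, -0.3]
grip_width: 0.0856
```

```bash
cat > goto.py <<'E'
import sys
from h import *
np.set_printoptions(precision=4,suppress=True)
def go(x,y,z,a):  # a = world angle deg of tool y, with z down
    o=env.observe(); R=np.array(o['tool_rot']);p=np.array(o['position'])
    a=np.radians(a); ty=np.array([np.cos(a),np.sin(a),0]);tz=np.array([0,0,-1.]);T=np.stack([np.cross(ty,tz),ty,tz],1)
    from scipy.spatial.transform import Rotation as Ro
    rv=Ro.from_matrix(R.T@T).as_rotvec(degrees=True)
    print('t',o['time_s'],'p',p,'ang',np.degrees(np.arctan2(R[1,1],R[0,1])),'tz',R[:,2],'ft',o['ft_force'],'w',o['grip_width'])
    print('shift',R.T@(np.array([x,y,z])-p)/.3,'turn',rv/45)
if __name__=='__main__': go(*map(float,sys.argv[1:]))
E
python3 goto.py .604 .3055 .2 10.7
```

```text
t 1.7 p [0.4231 0.3974 0.2122] ang 37.30246626728251 tz [ 0.0008 -0.0007 -1.    ] ft [-0.2781  0.6152 -0.2614] w 0.08556246961190657
shift [-0.6093  0.294   0.0414] turn [0.0005 0.0012 0.5912]
```

Call:
step_arm(
  steps=[1,-0.61,0.294,0.1,0,0,0.59,1,-0.61,0.294,0.1,0,0,0.59,1,-0.61,0.294,0.1,0,0,0.59,1,-0.61,0.294,0.1,0,0,0.59,1,-0.61,0.294,0.1,0,0,0.59,1,-0.61,0.294,0.1,0,0,0.59],
)

```text
time_s: 2.3
position: [0.6008, 0.3085, 0.1818]
tool_rot: [[-0.191, 0.982, -0.001], [0.982, 0.191, -0.0], [0.0, -0.001, -1.0]]
ft_force: [-0.4, -0.6, -0.0]
grip_width: 0.0854
```

```bash
python3 goto.py .604 .3055 .055 10.7; python3 - <<'E'
from h import *
snap('wrist','w1')
np.set_printoptions(precision=4,suppress=True)
from pc import cloud
W,h,p=cloud('w1');X,Y,Z=W[...,0],W[...,1],W[...,2]
yel=(h[...,0]>18)&(h[...,0]<33)&(h[...,1]>180)&(h[...,2]>50)&(X>.55)&(X<.7)&(Y>.12)&(Y<.35)
q=W[yel]; print(cv2.minAreaRect((q[:,:2]*1000).astype(np.float32)))
b=(h[...,2]<60)&(X>.54)&(X<.68)&(Y>.24)&(Y<.36)&(Z>.046)&(Z<.065)
q=W[b];print(b.sum(),q.mean(0),cv2.minAreaRect((q[:,:2]*1000).astype(np.float32)))
E
```

```text
t 2.3 p [0.6008 0.3085 0.1818] ang 11.016813954390502 tz [-0.0015 -0.0002 -1.    ] ft [-0.4181 -0.6287 -0.0152] w 0.08537566137218286
shift [-0.012   0.009   0.4225] turn [-0.0019 -0.0001  0.007 ]
((612.1493530273438, 250.946533203125), (35.69089889526367, 155.58494567871094), 10.27706527709961)
950 [0.6004 0.311  0.0555] ((600.9544067382812, 309.60772705078125), (28.602008819580078, 35.807369232177734), 10.324586868286133)
```

View pics/w1.png

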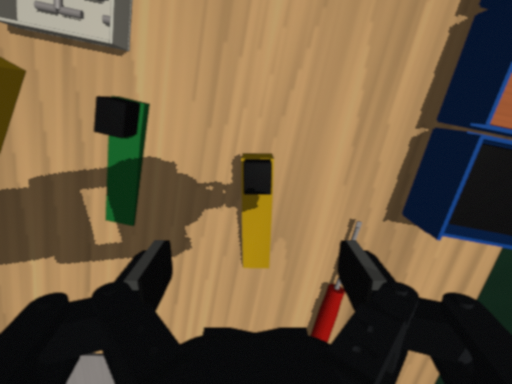

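```bash
python3 - <<'E'
from h import *
snap('wrist','w2');snap('top','top1')
np.set_printoptions(precision=4,suppress=True)
from pc import cloud
for t in ['w2','top1']:
    W,h,p=cloud(t);X,Y,Z=W[...,0],W[...,1],W[...,2]
    yel=(h[...,0]>18)&(h[...,0]<33)&(h[...,1]>180)&(h[...,2]>50)&(X>.55)&(X<.7)&(Y>.12)&(Y<.35)
    q=W[yel]; print(t,cv2.minAreaRect((q[:,:2]*1000).astype(np.float32)))
    b=(h[...,2]<60)&(X>.54)&(X<.68)&(Y>.24)&(Y<.36)&(Z>.046)&(Z<.065)
    q=W[b]
    if len(q)>3: print(b.sum(),q.mean(0),cv2.minAreaRect((q[:,:2]*1000).astype(np.float32)))
E
python3 goto.py .6025 .308 .1 10.5
```

```text
w2 ((611.8644409179688, 250.86328125), (36.90291976928711, 154.444091796875), 10.433104515075684)
929 [0.601  0.3104 0.0554] ((601.5883178710938, 309.06793212890625), (28.1588191986084, 36.226409912109375), 10.393017768859863)
top1 ((615.2887573242188, 247.63565063476562), (33.68540573120117, 150.4496612548828), 10.832111358642578)
175 [0.6034 0.3048 0.0555] ((604.47021484375, 306.2161560058594), (27.53787612915039, 36.37711715698242), 10.731873512268066)
t 2.45 p [0.5992 0.3103 0.1834] ang 11.18971852713402 tz [ 0.0003  0.0004 -1.    ] ft [-0.6534 -0.0278 -0.085 ] w 0.08532278017707527
shift [-0.0097  0.0093  0.278 ] turn [ 0.0005 -0.0005  0.0153]
```

Call:
step_arm(
  steps=[1,-0.01,0.012,0.28,0,0,0.012,1,-0.01,0.012,0.28,0,0,0.012,1,-0.01,0.012,0.28,0,0,0.012],
)

```text
time_s: 2.75
position: [0.6013, 0.3071, 0.0946]
tool_rot: [[-0.185, 0.983, -0.008], [0.983, 0.185, -0.003], [-0.001, -0.009, -1.0]]
ft_force: [0.0, 0.8, -0.8]
grip_width: 0.0854
```

```bash
for i in 1 2; do python3 - <<'E'
from h import *
snap('wrist','w3')
E
python3 goto.py .603 .3077 .0545 10.6; done
python3 - <<'E'
from pc import *
W,h,p=cloud('w3');X,Y,Z=W[...,0],W[...,1],W[...,2]
b=(h[...,2]<60)&(X>.54)&(X<.68)&(Y>.24)&(Y<.36)&(Z>.046)&(Z<.065)
q=W[b];print(b.sum(),q.mean(0),cv2.minAreaRect((q[:,:2]*1000).astype(np.float32)))
E
```

```text
t 2.8 p [0.603  0.3075 0.0981] ang 10.628086451783886 tz [-0.0031 -0.0008 -1.    ] ft [0.9915 0.2232 0.9972] w 0.08531519102813749
shift [0.0006 0.0007 0.1454] turn [-0.004   0.0003  0.0006]
t 2.85 p [0.6042 0.3078 0.1004] ang 10.621102162400762 tz [ 0.0012  0.0005 -1.    ] ft [-0.247  -0.4802  0.2985] w 0.08543382369407337
shift [ 0.0004 -0.0043  0.1529] turn [ 0.0016 -0.0003  0.0005]
1835 [0.6034 0.3105 0.0569] ((603.675048828125, 308.8316345214844), (29.75473976135254, 36.12019348144531), 10.546051025390625)
```

View pics/w3.png

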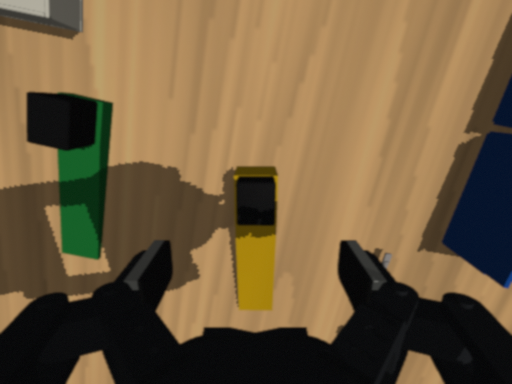

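Call:
step_arm(
  steps=[1,0,-0.003,0.152,0,0,0,1,0,-0.003,0.152,0,0,0,1,0,-0.003,0.152,0,0,0],
)

```text
time_s: 3.15
position: [0.6042, 0.3072, 0.0555]
tool_rot: [[-0.183, 0.983, 0.002], [0.983, 0.183, 0.001], [0.0, 0.002, -1.0]]
ft_force: [1.3, 0.5, 0.7]
grip_width: 0.0855
```

Call:
step_arm(
  steps=[0,0,0,0,0,0,0,0,0,0,0,0,0,0,0,0,0,0,0,0,0,0,0,0,0,0,0,0,0,0,0,0,0,0,0,0,0,0,0,0,0,0],
  grip_force=70,
)

```text
time_s: 3.75
position: [0.6036, 0.3066, 0.0532]
tool_rot: [[-0.183, 0.983, -0.0], [0.983, 0.183, 0.0], [0.0, -0.0, -1.0]]
ft_force: [0.3, -0.2, 0.7]
grip_width: -0.0003
```

```bash
python3 - <<'E'
from h import *
snap('wrist','w4')
E
python3 goto.py .603 .3077 .0545 10.6
```

```text
t 3.8 p [0.6036 0.3066 0.0531] ang 10.537365778676177 tz [-0.0001 -0.     -1.    ] ft [ 0.4839 -0.4303 -0.5221] w -1.887015643556427e-05
shift [ 0.004  -0.0014 -0.0046] turn [-0.0001  0.     -0.0014]
```

View pics/w4.png

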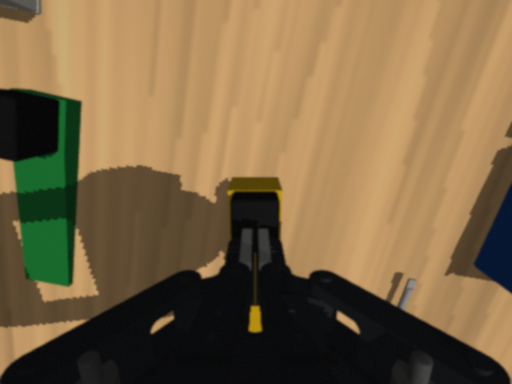

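```bash
python3 - <<'E'
from pc import *
snap('side','s4'); 
p=cv2.imread('pics/s4.png')[80:230,120:320]; cv2.imwrite('pics/s4b.png',cv2.resize(p,None,fx=4,fy=4,interpolation=cv2.INTER_CUBIC)[:600,:800])
W,h,p=cloud('w4')
for v in range(175,345,6): print(v,W[v,255], W[v,240],p[v,255])
E
```

```text
175 [ 0.5994  0.3271 -0.0015] [ 0.5879  0.3251 -0.0013] [100 149 188]
181 [0.5996 0.3259 0.0121] [0.5888 0.324  0.0124] [ 7 66 83]
187 [0.5996 0.3263 0.0293] [0.5896 0.3244 0.029 ] [ 8 66 83]
193 [0.5997 0.326  0.0418] [0.5903 0.3247 0.0431] [ 7 11 13]
199 [0.5998 0.3255 0.0522] [0.5909 0.3243 0.0535] [11 10 10]
205 [0.6003 0.3227 0.0549] [0.5915 0.3208 0.0541] [21 21 20]
211 [0.601  0.3188 0.0544] [0.5922 0.3175 0.0555] [20 21 21]
217 [0.6017 0.3152 0.0551] [0.5928 0.3133 0.0544] [20 20 19]
223 [0.6024 0.3114 0.0551] [0.5935 0.3094 0.0542] [ 9 10  8]
229 [0.6013 0.3172 0.0766] [0.5941 0.306  0.0554] [8 8 7]
235 [0.6014 0.3168 0.0829] [0.5948 0.3021 0.0555] [12 11 11]
241 [0.6013 0.3173 0.0906] [0.5945 0.312  0.0826] [10 10  8]
247 [0.6015 0.3166 0.0951] [0.5949 0.3117 0.0884] [12 11 12]
253 [0.6014 0.3168 0.1011] [0.5949 0.3156 0.1011] [12 30 37]
259 [0.6015 0.3167 0.106 ] [0.5951 0.3158 0.1064] [11 35 43]
265 [0.6017 0.3153 0.1085] [0.5952 0.3181 0.1149] [16 39 47]
271 [0.6023 0.312  0.1078] [0.5955 0.3166 0.1167] [14 38 46]
277 [0.6029 0.3091 0.1077] [0.5958 0.3162 0.1201] [13 38 47]
283 [0.6035 0.3057 0.107 ] [0.5959 0.3167 0.1245] [14 38 46]
289 [0.6039 0.3035 0.1082] [0.5961 0.3166 0.1279] [15 39 47]
295 [0.6045 0.3001 0.1077] [0.5957 0.3222 0.1385] [16 39 47]
301 [0.6049 0.2981 0.1091] [0.5959 0.3222 0.1413] [15 38 47]
307 [0.6191 0.2209 0.0167] [0.5962 0.3202 0.1415] [ 17 134 170]
313 [0.6203 0.2143 0.0159] [0.5965 0.3183 0.1418] [ 16 143 182]
319 [0.6219 0.2055 0.0127] [0.5969 0.3164 0.1421] [ 16 142 181]
325 [0.6233 0.1979 0.0111] [0.5973 0.3136 0.1415] [ 15 142 180]
331 [0.6247 0.1904 0.0098] [0.5973 0.3147 0.145 ] [ 14 121 154]
337 [0.6014 0.317  0.1488] [0.5974 0.3151 0.1477] [9 9 7]
343 [0.6015 0.3169 0.1509] [0.5975 0.3149 0.1496] [12 12 11]
```

View pics/s4b.png

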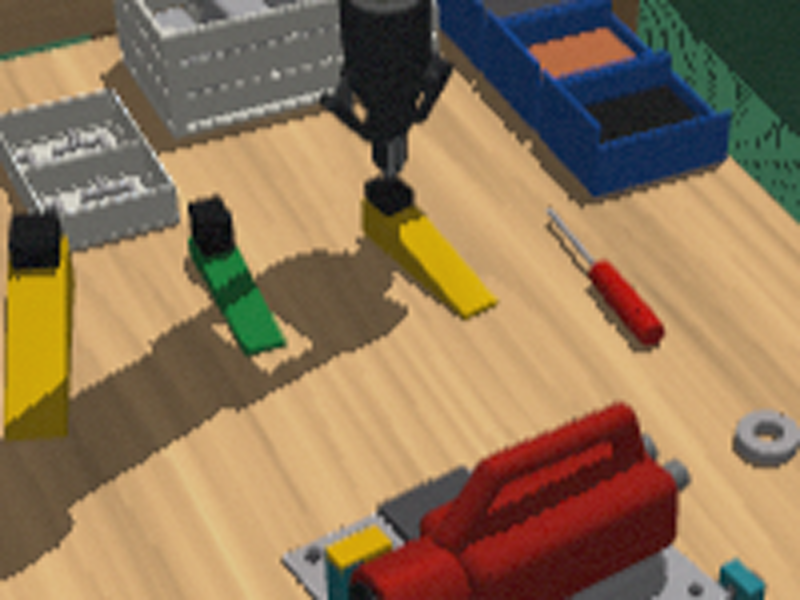

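Call:
step_arm(
  steps=[1,0,0,0,0,0,0,1,0,0,0,0,0,0,1,0,0,0,0,0,0,1,0,0,0,0,0,0,1,0.003,-0.002,0.06,0,0,0,1,0.003,-0.002,0.11,0,0,0,1,0.003,-0.002,0.11,0,0,0],
  grip_force=70,
)

```text
time_s: 4.55
position: [0.6016, 0.3069, 0.0175]
tool_rot: [[-0.183, 0.983, -0.005], [0.983, 0.183, -0.001], [-0.001, -0.005, -1.0]]
ft_force: [0.0, 1.4, 0.1]
grip_width: 0.0854
```

```bash
python3 - <<'E'
from h import *
snap('wrist','w5');snap('side','s5')
p=cv2.imread('pics/s5.png')[80:230,120:320]; cv2.imwrite('pics/s5b.png',cv2.resize(p,None,fx=4,fy=4,interpolation=cv2.INTER_CUBIC)[:600,:800])
E
python3 goto.py .603 .3077 .0545 10.6
```

```text
t 4.65 p [0.6029 0.3073 0.02  ] ang 10.537257285195583 tz [-0.0005 -0.0002 -1.    ] ft [0.9832 0.0954 0.5289] w 0.08511726767255251
shift [ 0.0011  0.0005 -0.1151] turn [-0.0007  0.0001 -0.0014]
```

View pics/w5.png

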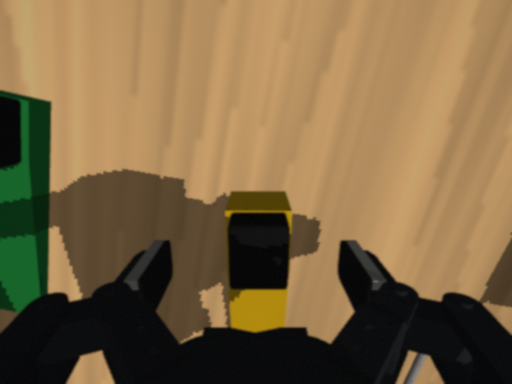

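View pics/s5b.png

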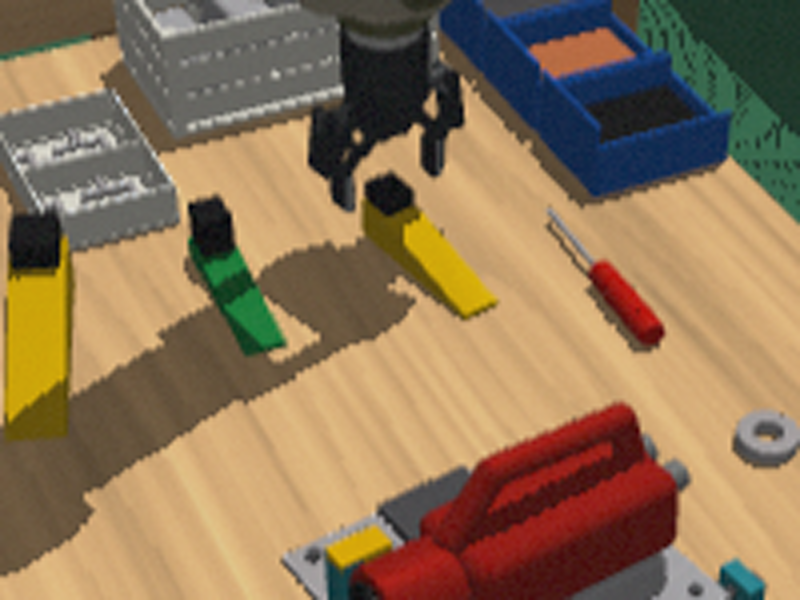

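Call:
step_arm(
  steps=[1,0,0,0.013,0,0,0,1,0,0,0.013,0,0,0,0,0,0,0.013,0,0,0,0,0,0,0.013,0,0,0,0,0,0,0.013,0,0,0,0,0,0,0.013,0,0,0,0,0,0,0.013,0,0,0],
  grip_force=70,
)

```text
time_s: 5.35
position: [0.6035, 0.3076, 0.0172]
tool_rot: [[-0.183, 0.983, 0.002], [0.983, 0.183, 0.001], [0.0, 0.002, -1.0]]
ft_force: [0.5, 0.1, 5.0]
grip_width: 0.0285
```

```bash
python3 - <<'E'
from h import *
snap('wrist','w6');snap('side','s6')
p=cv2.imread('pics/s6.png')[80:230,120:320]; cv2.imwrite('pics/s6b.png',cv2.resize(p,None,fx=4,fy=4,interpolation=cv2.INTER_CUBIC)[:600,:800])
E
python3 goto.py .603 .3077 .0545 10.6
```

```text
t 5.45 p [0.6035 0.3076 0.0172] ang 10.53970336913374 tz [ 0.002   0.0006 -1.    ] ft [0.4685 0.0581 5.5465] w 0.0286436918687624
shift [ 0.0007 -0.0013 -0.1242] turn [ 0.0026 -0.0003 -0.0013]
```

View pics/w6.png

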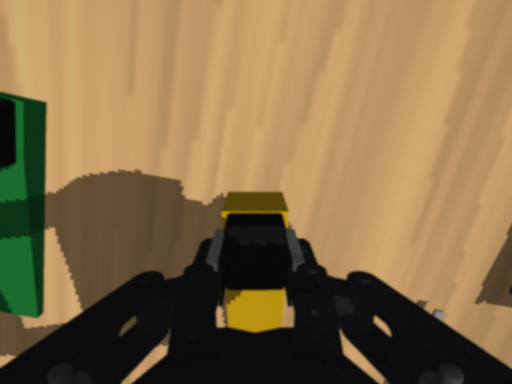

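View pics/s6b.png

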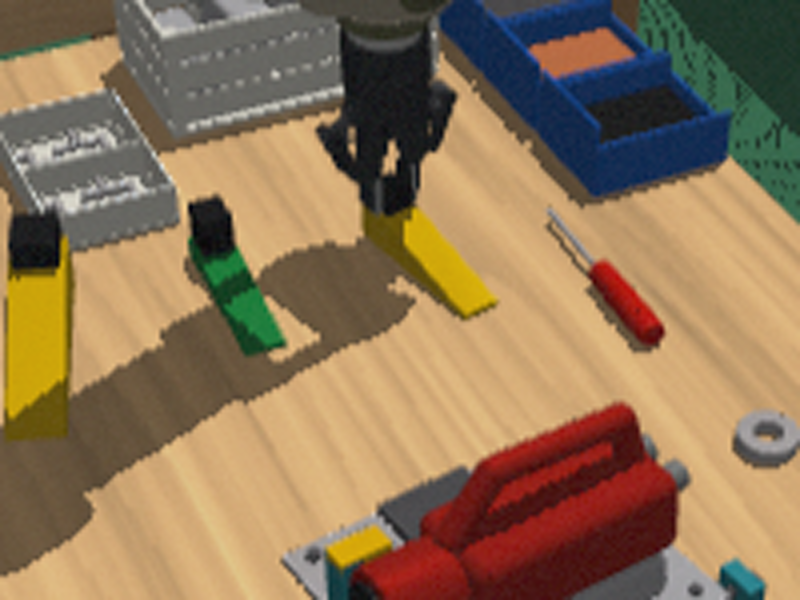

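Call:
step_arm(
  steps=[0,0,0,-0.05,0,0,0,0,0,0,-0.13,0,0,0,0,0,0,-0.22,0,0,0,0,0,0,-0.28,0,0,0,0,-0.1,-0.08,-0.28,0,0,0.02,0,-0.22,-0.18,-0.28,0,0,0.04,0,-0.34,-0.28,-0.28,0,0,0.047,0,-0.46,-0.38,-0.28,0,0,0.047,0,-0.58,-0.48,-0.28,0,0,0.047,0,-0.689,-0.565,-0.28,0,0,0.047],
  grip_force=70,
)

```text
time_s: 6.45
position: [0.4726, 0.0718, 0.101]
tool_rot: [[-0.147, 0.989, 0.0], [0.989, 0.147, -0.0], [-0.0, 0.0, -1.0]]
ft_force: [0.3, -0.4, -1.2]
grip_width: 0.0285
```

```bash
python3 - <<'E'
from pc import *
snap('top','t7')
snap('top','t7');snap('side','s7');snap('wrist','w7')
W,h,p=cloud('t7');X,Y,Z=W[...,0],W[...,1],W[...,2]
yel=(h[...,0]>18)&(h[...,0]<33)&(h[...,1]>180)&(h[...,2]>50)&(X>.4)&(X<.56)&(Y>-.09)&(Y<.2)&(Z>.06)
q=W[yel]; print(cv2.minAreaRect((q[:,:2]*1000).astype(np.float32)))
for t in ('t7','s7'):
  p=cv2.imread(f'pics/{t}.png'); cv2.imwrite(f'pics/{t}b.png',cv2.resize(p,(800,600),interpolation=cv2.INTER_CUBIC))
E
python3 goto.py .4746 .0733 .1 8.4
```

```text
((470.2742004394531, -31.69355010986328), (139.07186889648438, 84.89443969726562), 76.92131805419922)
t 6.65 p [0.4742 0.0727 0.1011] ang 8.323328681341625 tz [ 0.001   0.0001 -1.    ] ft [-0.1813  0.4508 -1.1936] w 0.028073140100178202
shift [0.0019 0.0016 0.0035] turn [ 0.0013  0.     -0.0017]
```

View pics/t7b.png

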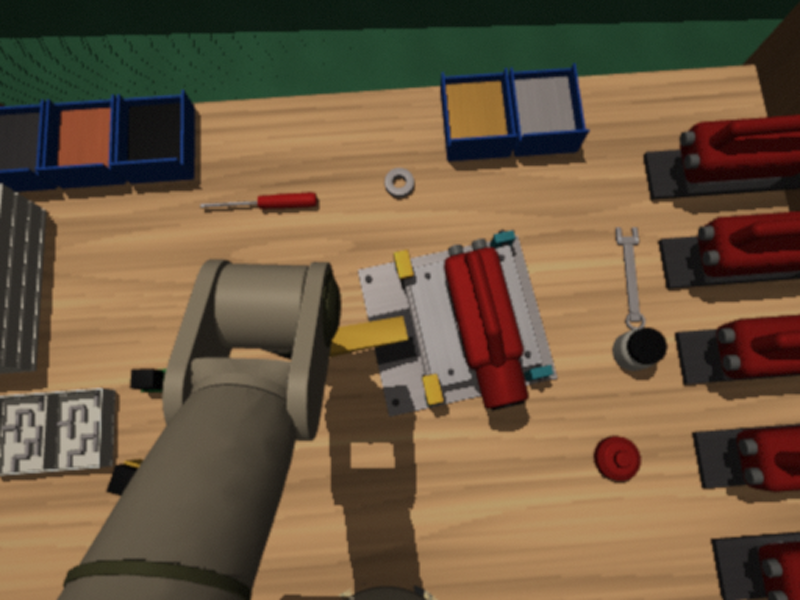

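View pics/s7b.png

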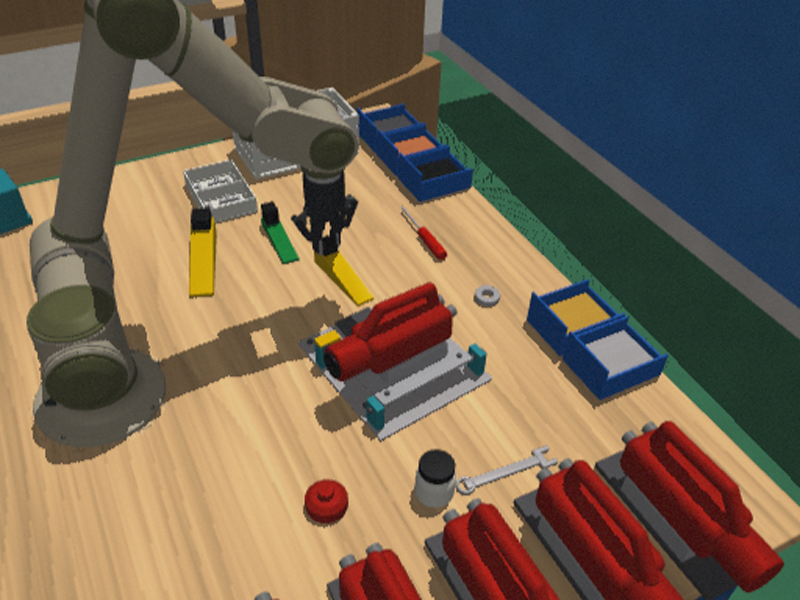

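View pics/w7.png

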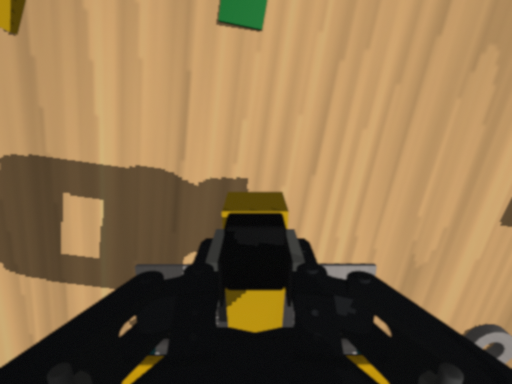

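```bash
python3 - <<'E'
from pc import *
O=np.array([.5108,-.172]);uy=np.array([-.1461,.9893]);ux=np.array([.9893,.1461])
for t in ('t7','s7'):
    W,h,p=cloud(t);X,Y,Z=W[...,0],W[...,1],W[...,2]
    yel=(h[...,0]>18)&(h[...,0]<33)&(h[...,1]>180)&(h[...,2]>50)&(X>.44)&(X<.56)&(Y>-.1)&(Y<.2)&(Z>.06)
    n,l,st,_=cv2.connectedComponentsWithStats(yel.astype(np.uint8)); i=1+np.argmax(st[1:,4]); q=W[l==i]
    F=np.c_[(q[:,:2]-O)@ux,(q[:,:2]-O)@uy,q[:,2]]*1000
    r=cv2.minAreaRect(F[:,:2].astype(np.float32)); print(t,len(q),r, F.min(0),F.max(0))
    for a,b in ((100,125),(125,150),(150,175),(175,200),(200,230)):
        s=F[(F[:,1]>a)&(F[:,1]<b)]
        if len(s)>5: print(a,b,'xmid',np.percentile(s[:,0],[3,97]).mean().round(1),'ymean',s[:,1].mean().round(1),'z',np.median(s[:,2]).round(1))
E
```

```text
t7 640 ((-15.176734924316406, 163.5758514404297), (56.14335632324219, 111.8451919555664), 0.6716979742050171) [-43.5041 107.9447  84.2062] [ 13.1883 219.4403 375.3965]
100 125 xmid -0.6 ymean 116.7 z 92.8
125 150 xmid -4.3 ymean 138.3 z 98.4
150 175 xmid -4.5 ymean 162.8 z 104.2
175 200 xmid -4.4 ymean 187.6 z 110.8
200 230 xmid -6.3 ymean 207.7 z 115.2
s7 536 ((-2.264291763305664, 185.34683227539062), (159.1908721923828, 39.030616760253906), 89.98358917236328) [-21.7726 105.7562  80.8255] [ 17.2595 264.9463 123.2174]
100 125 xmid -2.4 ymean 115.9 z 91.9
125 150 xmid -2.3 ymean 138.0 z 98.0
150 175 xmid -2.5 ymean 162.9 z 103.5
175 200 xmid -2.3 ymean 188.1 z 109.5
200 230 xmid -2.4 ymean 214.8 z 115.3
```

Call:
step_arm(
  steps=[0,0,0.008,0.08,0,0,0,0,0,0.008,0.15,0,0,0,0,0,0.008,0.2,0,0,0,0,0,0.008,0.213,0,0,0,0,0,0.008,0.213,0,0,0],
)

```text
time_s: 7.15
position: [0.4767, 0.0742, 0.0363]
tool_rot: [[-0.148, 0.989, -0.0], [0.989, 0.148, 0.0], [0.0, -0.0, -1.0]]
ft_force: [-0.3, -0.0, -0.8]
grip_width: 0.0287
```

```bash
python3 goto.py .4746 .0733 .0337 8.4
```

```text
t 7.15 p [0.4767 0.0742 0.0363] ang 8.487201453285993 tz [-0.0004  0.0001 -1.    ] ft [-0.2569 -0.0425 -0.7577] w 0.028736632954622483
shift [-0.0019 -0.0075  0.0085] turn [-0.0005 -0.0002  0.0019]
```

Call:
step_arm(
  steps=[0,0,0,0.003,0,0,0,0,0,0,0.006,0,0,0,0,0,0,0.006,0,0,0],
)

```text
time_s: 7.45
position: [0.4767, 0.0736, 0.035]
tool_rot: [[-0.147, 0.989, 0.001], [0.989, 0.147, -0.0], [-0.0, 0.001, -1.0]]
ft_force: [0.1, -0.3, -0.8]
grip_width: 0.0285
```

Call:
step_arm(
  steps=[0,0,0,0.0035,0,0,0,0,0,0,0.0035,0,0,0,0,0,0,0.0035,0,0,0],
)

```text
time_s: 7.75
position: [0.4765, 0.0735, 0.0335]
tool_rot: [[-0.146, 0.989, 0.0], [0.989, 0.146, -0.0], [-0.0, 0.0, -1.0]]
ft_force: [1.1, 0.2, -1.4]
grip_width: 0.0286
```

Call:
step_arm(
  steps=[0,0,0,0.0035,0,0,0,0,0,0,0.0035,0,0,0,0,0,0,0.0035,0,0,0],
)

```text
time_s: 8.05
position: [0.4764, 0.0735, 0.0324]
tool_rot: [[-0.146, 0.989, -0.0], [0.989, 0.146, -0.0], [0.0, -0.0, -1.0]]
ft_force: [-0.4, 0.1, -1.7]
grip_width: 0.0285
```

Underside is now at about 15.2 mm; continuing to feel down.

Call:
step_arm(
  steps=[0,0,0,0.0033,0,0,0,0,0,0,0.0033,0,0,0,0,0,0,0.0033,0,0,0],
)

```text
time_s: 8.35
position: [0.4764, 0.0735, 0.0314]
tool_rot: [[-0.147, 0.989, -0.0], [0.989, 0.147, -0.0], [-0.0, -0.0, -1.0]]
ft_force: [0.0, 0.2, -1.1]
grip_width: 0.0282
```

Call:
step_arm(
  steps=[0,0,0,0.0033,0,0,0,0,0,0,0.0033,0,0,0,0,0,0,0.0033,0,0,0],
)

```text
time_s: 8.65
position: [0.4766, 0.0735, 0.0306]
tool_rot: [[-0.147, 0.989, 0.001], [0.989, 0.147, -0.0], [-0.0, 0.0, -1.0]]
ft_force: [-1.1, 0.1, 2.8]
grip_width: 0.0284
```

```bash
python3 - <<'E'
from h import *
o=env.observe();print(o['position'],o['ft_force'],o['wrist_torque'],o['tool_rot'])
E
```

```text
[0.47658511 0.07349747 0.03064722] [-1.12673621  0.13729537  2.81727746] [-0.20893992  0.05233352 -0.03894827] [[-1.46579685e-01  9.89198729e-01  5.20535985e-04]
 [ 9.89198838e-01  1.46579785e-01 -1.60565776e-04]
 [-2.35131514e-04  4.91377910e-04 -9.99999852e-01]]
```

Call:
step_arm(
  steps=[0,-0.04,0,-0.001,0,0,0,0,-0.08,0,-0.001,0,0,0,0,-0.12,0,-0.001,0,0,0,0,-0.135,0,-0.001,0,0,0,0,-0.135,0,-0.001,0,0,0],
)

```text
time_s: 9.15
position: [0.4828, 0.032, 0.0309]
tool_rot: [[-0.145, 0.989, 0.001], [0.989, 0.145, -0.001], [-0.001, 0.001, -1.0]]
ft_force: [0.3, -0.7, 3.1]
grip_width: 0.0287
```

```bash
cat > st.py <<'E'
from pc import *
o=env.observe();O=np.array([.5108,-.172]);uy=np.array([-.1461,.9893]);ux=np.array([.9893,.1461])
p=o['position'];f=o['ft_force']
print('t',o['time_s'],'z',p[2],'fx x,y(grip)',(p[:2]-O)@ux*1e3,(p[:2]-O)@uy*1e3,'force fx',f[:2]@ux,f[:2]@uy,f[2],'tau',o['wrist_torque'])
E
python3 st.py; python3 - <<'E'
from h import *
snap('side','s8');snap('wrist','w8')
p=cv2.imread('pics/s8.png')[130:280,160:360]; cv2.imwrite('pics/s8b.png',cv2.resize(p,None,fx=4,fy=4,interpolation=cv2.INTER_CUBIC)[:600,:800])
E
```

```text
t 9.15 z 0.030865121695677178 fx x,y(grip) 2.1505665860307484 205.90613281277552 force fx 0.2140718589012508 -0.6971047648641584 3.085109183706707 tau [-0.5149 -0.0926 -0.0066]
```

View pics/s8b.png

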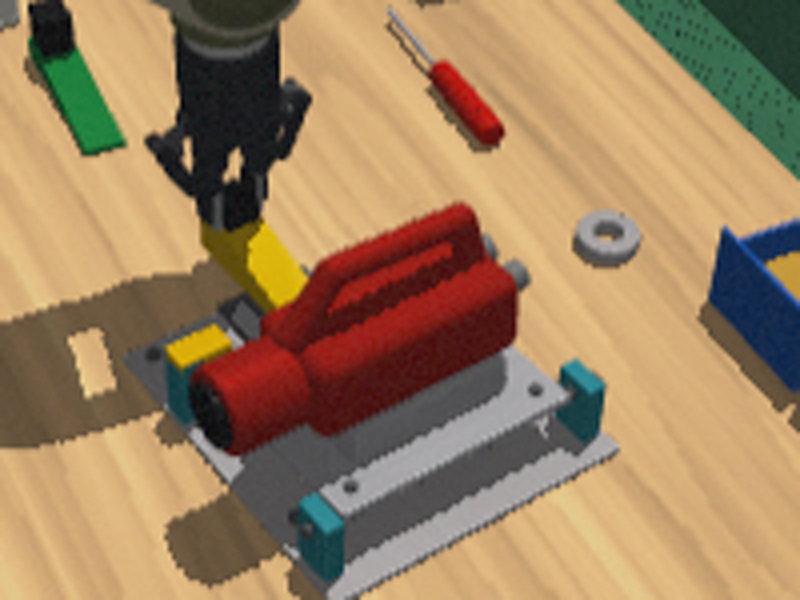

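View pics/w8.png

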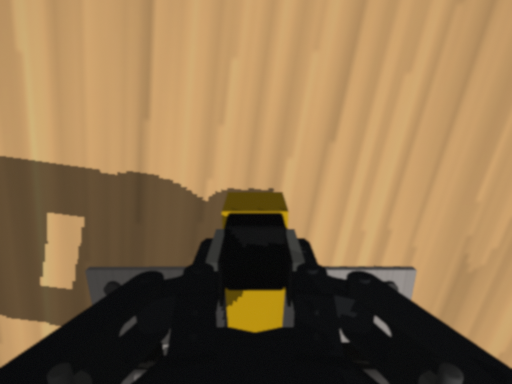

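Call:
step_arm(
  steps=[0,-0.02,0,0,0,0,0,0,-0.04,0,0,0,0,0,0,-0.05,0,0,0,0,0,0,-0.05,0,0,0,0,0],
)

```text
time_s: 9.65
position: [0.4846, 0.0191, 0.0311]
tool_rot: [[-0.146, 0.989, 0.0], [0.989, 0.146, 0.001], [0.001, 0.001, -1.0]]
ft_force: [-1.2, 3.1, 7.6]
grip_width: 0.0284
```

```bash
python3 st.py
```

```text
t 9.65 z 0.031130892651772102 fx x,y(grip) 1.9895339793354225 192.8820459186461 force fx -0.7078064936105964 3.234705053433362 7.553572828737661 tau [ 0.4597  0.1333 -0.0948]
```

Call:
step_arm(
  steps=[0,0,0,-0.002,0,0,0,0,0,0,-0.002,0,0,0],
)

```text
time_s: 9.85
position: [0.4844, 0.019, 0.0312]
tool_rot: [[-0.147, 0.989, -0.0], [0.989, 0.147, 0.001], [0.001, -0.0, -1.0]]
ft_force: [-0.0, 2.9, 1.7]
grip_width: 0.0287
```

```bash
python3 st.py
```

```text
t 9.85 z 0.031168109050059664 fx x,y(grip) 1.7764602163293277 192.8288010974464 force fx 0.41887192862543604 2.910866368405437 1.683121428817468 tau [ 0.5171 -0.1609  0.1065]
```

Call:
step_arm(
  steps=[0,-0.012,0,0,0,0,0,0,-0.024,0,0,0,0,0,0,-0.036,0,0,0,0,0,0,-0.048,0,0,0,0,0,0,-0.05,0,0,0,0,0],
)

```text
time_s: 10.35
position: [0.4865, 0.0036, 0.0312]
tool_rot: [[-0.146, 0.989, -0.001], [0.989, 0.146, 0.0], [0.0, -0.001, -1.0]]
ft_force: [-1.5, 3.4, 1.8]
grip_width: 0.0282
```

```bash
python3 st.py
```

```text
t 10.35 z 0.031185332806515524 fx x,y(grip) 1.6575076541540472 177.2668481603037 force fx -0.9933409022620827 3.623447380454064 1.8228675202858822 tau [0.6824 0.0562 0.0501]
```

Call:
step_arm(
  steps=[0,-0.012,0,0,0,0,0,0,-0.024,0,0,0,0,0,0,-0.036,0,0,0,0,0,0,-0.048,0,0,0,0,0,0,-0.05,0,0,0,0,0],
)

```text
time_s: 10.85
position: [0.489, -0.0115, 0.0312]
tool_rot: [[-0.146, 0.989, -0.0], [0.989, 0.146, -0.0], [-0.0, -0.0, -1.0]]
ft_force: [-0.7, 3.3, -1.3]
grip_width: 0.0284
```

```bash
python3 st.py; python3 - <<'E'
from h import *
snap('side','s9');snap('wrist','w9')
p=cv2.imread('pics/s9.png')[130:280,160:360]; cv2.imwrite('pics/s9b.png',cv2.resize(p,None,fx=4,fy=4,interpolation=cv2.INTER_CUBIC)[:600,:800])
E
```

```text
t 10.85 z 0.031206854058062165 fx x,y(grip) 1.831238980919219 161.94151967849456 force fx -0.20376026845106698 3.352829796280691 -1.3087998456392111 tau [0.5971 0.0062 0.0198]
```

View pics/s9b.png

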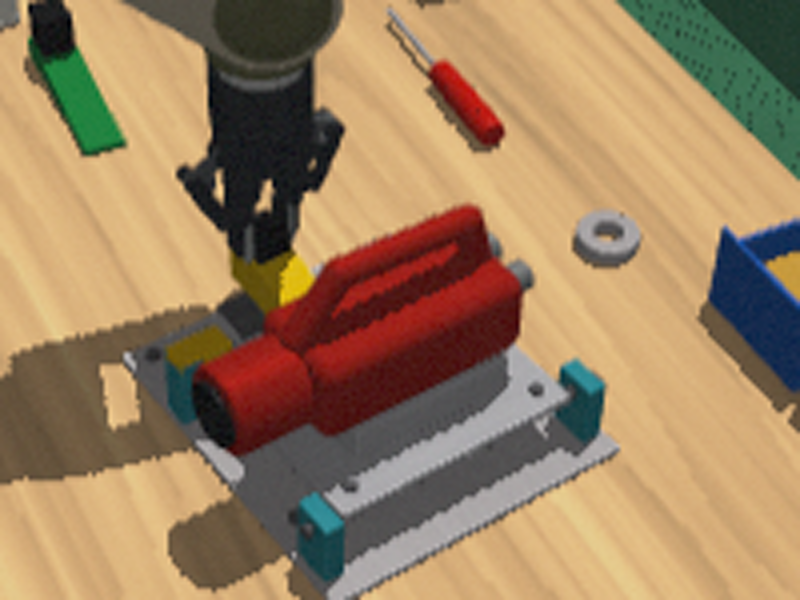

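Call:
step_arm(
  steps=[0,-0.01,0,0,0,0,0,0,-0.02,0,0,0,0,0,0,-0.03,0,0,0,0,0,0,-0.03,0,0,0,0,0],
)

```text
time_s: 11.35
position: [0.4903, -0.0205, 0.0313]
tool_rot: [[-0.146, 0.989, -0.0], [0.989, 0.146, -0.0], [-0.0, -0.0, -1.0]]
ft_force: [-0.3, -0.7, -3.4]
grip_width: 0.0283
```

Call:
step_arm(
  steps=[0,-0.007,0,0,0,0,0,0,-0.01,0,0,0,0,0,0,-0.01,0,0,0,0,0],
)

```text
time_s: 11.65
position: [0.4907, -0.0231, 0.0313]
tool_rot: [[-0.146, 0.989, -0.0], [0.989, 0.146, -0.0], [-0.0, -0.0, -1.0]]
ft_force: [-0.6, 1.0, -3.5]
grip_width: 0.0287
```

```bash
python3 st.py
```

```text
t 11.65 z 0.03131351314667076 fx x,y(grip) 1.875829106643413 150.24069653561165 force fx -0.5007829152623122 1.0473230740430182 -3.4784229031472305 tau [ 0.2407  0.0927 -0.0277]
```

Call:
step_arm(
  steps=[0,0,0,0.0015,0,0,0,0,0,0,0.0015,0,0,0],
)

```text
time_s: 11.85
position: [0.4907, -0.023, 0.0312]
tool_rot: [[-0.147, 0.989, 0.0], [0.989, 0.147, -0.0], [-0.0, 0.0, -1.0]]
ft_force: [-1.3, 0.1, 2.4]
grip_width: 0.0283
```

```bash
python3 st.py
```

```text
t 11.85 z 0.031172658587401564 fx x,y(grip) 1.8830770195413495 150.29783208808715 force fx -1.322461350764006 0.2553287148999038 2.4104460425150998 tau [ 0.1223  0.3969 -0.0748]
```

Call:
step_arm(
  steps=[0,-0.005,0,0,0,0,0,0,-0.01,0,0,0,0,0,0,-0.01,0,0,0,0,0],
)

```text
time_s: 12.15
position: [0.4915, -0.0259, 0.0312]
tool_rot: [[-0.146, 0.989, 0.001], [0.989, 0.146, 0.0], [-0.0, 0.001, -1.0]]
ft_force: [-0.5, 4.0, 5.3]
grip_width: 0.0287
```

```bash
python3 st.py
```

```text
t 12.15 z 0.031150951497646913 fx x,y(grip) 2.206874228372497 147.3561125642658 force fx 0.09051074566600287 4.043881019923907 5.345884774866338 tau [0.7041 0.1869 0.0087]
```

Call:
step_arm(
  steps=[0,-0.004,0,-0.001,0,0,0,0,-0.007,0,-0.001,0,0,0,0,-0.007,0,-0.001,0,0,0],
)

```text
time_s: 12.45
position: [0.4916, -0.0281, 0.0312]
tool_rot: [[-0.146, 0.989, 0.0], [0.989, 0.146, -0.0], [-0.0, 0.0, -1.0]]
ft_force: [-1.0, 2.8, 0.8]
grip_width: 0.0285
```

```bash
python3 st.py
```

```text
t 12.45 z 0.031176696455858306 fx x,y(grip) 2.005297551273782 145.15305764913012 force fx -0.5292039344319794 2.924163465032665 0.8207134456535325 tau [ 0.6052 -0.0299  0.0171]
```

Call:
step_arm(
  steps=[0,-0.003,0,0,0,0,0,0,-0.005,0,0,0,0,0,0,-0.005,0,0,0,0,0],
)

```text
time_s: 12.75
position: [0.4917, -0.0296, 0.0312]
tool_rot: [[-0.146, 0.989, 0.0], [0.989, 0.146, -0.0], [-0.0, -0.0, -1.0]]
ft_force: [-0.2, 3.2, 2.0]
grip_width: 0.0283
```

Call:
step_arm(
  steps=[0,-0.003,0,0,0,0,0,0,-0.005,0,0,0,0,0,0,-0.005,0,0,0,0,0],
)

```text
time_s: 13.05
position: [0.4917, -0.0301, 0.0312]
tool_rot: [[-0.146, 0.989, -0.0], [0.989, 0.146, 0.002], [0.002, -0.0, -1.0]]
ft_force: [-0.2, 8.8, 1.5]
grip_width: 0.0283
```

```bash
python3 st.py
```

```text
t 13.05 z 0.031169922418219177 fx x,y(grip) 1.821479262868773 143.18722667267943 force fx 1.091114731689905 8.695755430989783 1.5099368684761105 tau [ 1.4807 -0.1282  0.0508]
```

Call:
step_arm(
  steps=[0,-0.002,0,0,0,0,0,0,-0.002,0,0,0,0,0,0,-0.002,0,0,0,0,0],
)

```text
time_s: 13.35
position: [0.4917, -0.0302, 0.0312]
tool_rot: [[-0.146, 0.989, -0.001], [0.989, 0.146, 0.002], [0.002, -0.0, -1.0]]
ft_force: [-0.5, 11.7, 3.1]
grip_width: 0.0283
```

```bash
python3 st.py
```

```text
t 13.35 z 0.03117189599029417 fx x,y(grip) 1.7675885534046472 143.04662077143396 force fx 1.2209105340647455 11.62134252300884 3.101222906074671 tau [ 1.9084 -0.1531  0.0686]
```

Call:
step_arm(
  steps=[0,-0.002,0,0,0,0,0,0,-0.002,0,0,0,0,0,0,-0.002,0,0,0,0,0],
)

```text
time_s: 13.65
position: [0.4916, -0.0303, 0.0312]
tool_rot: [[-0.146, 0.989, -0.001], [0.989, 0.146, 0.003], [0.003, -0.0, -1.0]]
ft_force: [0.5, 15.4, 4.0]
grip_width: 0.0282
```

```bash
python3 st.py;python3 - <<'E'
from h import *
snap('side','s10');snap('wrist','w10')
p=cv2.imread('pics/s10.png')[130:280,160:360]; cv2.imwrite('pics/s10b.png',cv2.resize(p,None,fx=4,fy=4,interpolation=cv2.INTER_CUBIC)[:600,:800])
E
python3 st.py
```

```text
t 13.65 z 0.031167904568107183 fx x,y(grip) 1.7446590537515394 142.95133015995424 force fx 2.6933412628052484 15.1357869816162 4.021162692206377 tau [ 2.4068 -0.1771  0.0875]
t 13.75 z 0.031166247118877978 fx x,y(grip) 1.7390567383696376 142.92838822747754 force fx 1.1757614121171798 16.011057858853025 3.0379249911974924 tau [ 2.3197 -0.2062  0.1192]
```

View pics/s10b.png

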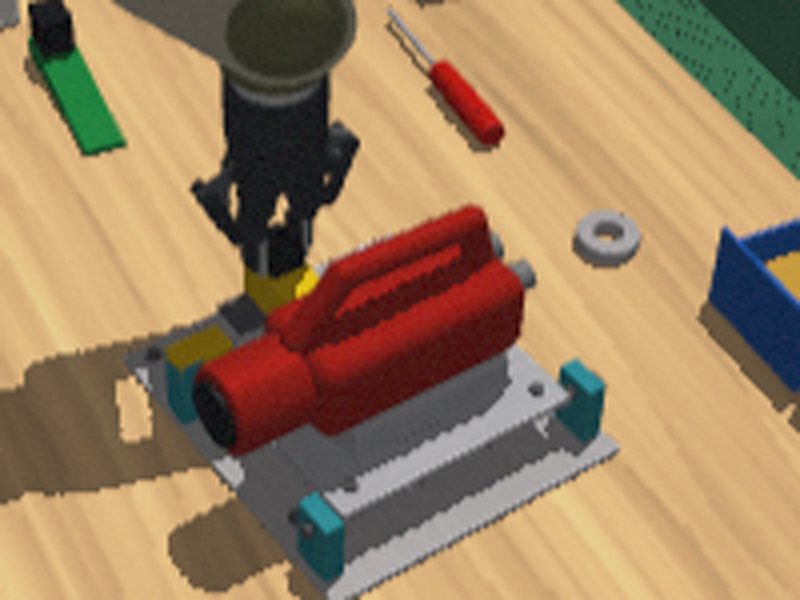

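View pics/w10.png

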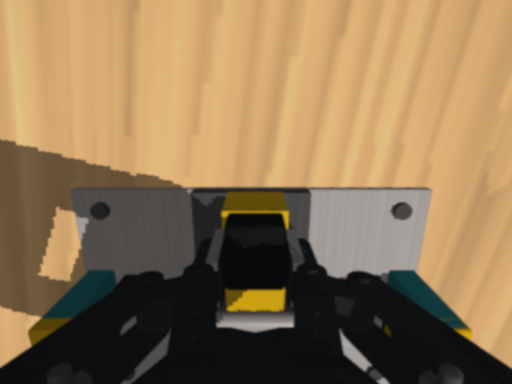

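Call:
step_arm(
  steps=[0.8,0,0,0,0,0,0,0.8,0,0,0,0,0,0,0.8,0,0,0,0,0,0,0.8,0,0,0,0,0,0,0.8,0.01,0,0,0,0,0],
)

```text
time_s: 14.25
position: [0.4918, -0.0295, 0.0312]
tool_rot: [[-0.146, 0.989, 0.0], [0.989, 0.146, -0.0], [-0.0, 0.0, -1.0]]
ft_force: [0.2, -0.8, 0.5]
grip_width: 0.0685
```

```bash
python3 st.py;python3 - <<'E'
from h import *
print(env.observe()['grip_width'])
snap('wrist','w11')
E
```

```text
t 14.25 z 0.031200006224105223 fx x,y(grip) 1.9818948014966637 143.7254438269952 force fx 0.1126583301740152 -0.820985174530809 0.48555478092466353 tau [-0.019  -0.0014  0.0419]
0.06845890542405343
```

View pics/w11.png

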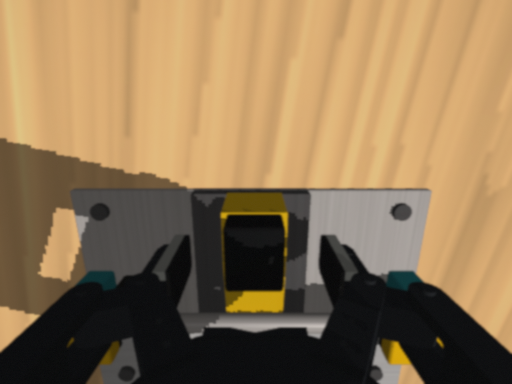

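Released, and the wedge stayed put. Next I retreat up and outward, then check that the platform is level.

Call:
step_arm(
  steps=[0.8,0.01,0,-0.1,0,0,0,0.8,0.02,0,-0.25,0,0,0,0.8,0.05,0,-0.4,0,0,0,0.8,0.2,0,-0.5,0,0,0,0.8,0.35,0,-0.5,0,0,0,0.8,0.5,0,-0.5,0,0,0,0.8,0.65,0,-0.5,0,0,0,0.8,0.8,0,-0.5,0,0,0,0.8,0.9,0,-0.5,0,0,0,0.8,0.9,0,-0.5,0,0,0],
)

```text
time_s: 15.3
position: [0.451, 0.2409, 0.1811]
tool_rot: [[-0.151, 0.989, -0.0], [0.989, 0.151, 0.0], [0.001, -0.0, -1.0]]
ft_force: [0.2, -1.1, 0.7]
grip_width: 0.0682
```

```bash
python3 st.py; python3 - <<'E'
from pc import *
snap('top','t12');snap('side','s12')
O=np.array([.5108,-.172]);uy=np.array([-.1461,.9893]);ux=np.array([.9893,.1461])
for t in ('top0','t12'):
    W,h,p=cloud(t); Fx=((W[...,:2]-O)@ux)*1e3;Fy=((W[...,:2]-O)@uy)*1e3;Z=W[...,2]*1e3
    # platform top surface: grey, near free edge
    g=(h[...,1]<70)&(abs(Fx)<72)&(Fy>-70)&(Fy<80)&(Z>20)&(Z<60)
    A=np.c_[Fx[g],Fy[g],np.ones(g.sum())]; s=np.linalg.lstsq(A,Z[g],rcond=None)[0]
    for _ in range(4):
        r=abs(A@s-Z[g])<4; s=np.linalg.lstsq(A[r],Z[g][r],rcond=None)[0]
    print(t,g.sum(),r.sum(),'slope y rad',s[1],'slope x',s[0],'z at edge',s[1]*85+s[2],'at hinge',s[2]-85*s[1])
    yel=(h[...,0]>18)&(h[...,0]<33)&(h[...,1]>180)&(h[...,2]>50)&(abs(Fx)<40)&(Fy>60)&(Fy<190)
    if yel.sum()>5: print('wedge',Fx[yel].min(),Fx[yel].max(),Fy[yel].min(),Fy[yel].max())
cv2.imwrite('pics/t12b.png',cv2.resize(cv2.imread('pics/t12.png'),(800,600),interpolation=cv2.INTER_CUBIC))
E
```

```text
t 15.3 z 0.18108276965287537 fx x,y(grip) 1.142025499903899 417.24451495044417 force fx 0.0512794629934833 -1.1159403298082358 0.7067204532724818 tau [-0.0348  0.0216  0.0656]
top0 1279 1252 slope y rad -0.08419669264578433 slope x 0.0011617985601059559 z at edge 36.249077552151476 at hinge 50.56251530193481
t12 1318 1289 slope y rad -0.004036536154373049 slope x 0.0009384149544776758 z at edge 50.246125700836046 at hinge 50.93233684707947
wedge -14.121200549117336 20.048194108649867 93.91680192962119 158.49051893823116
```

View pics/t12b.png

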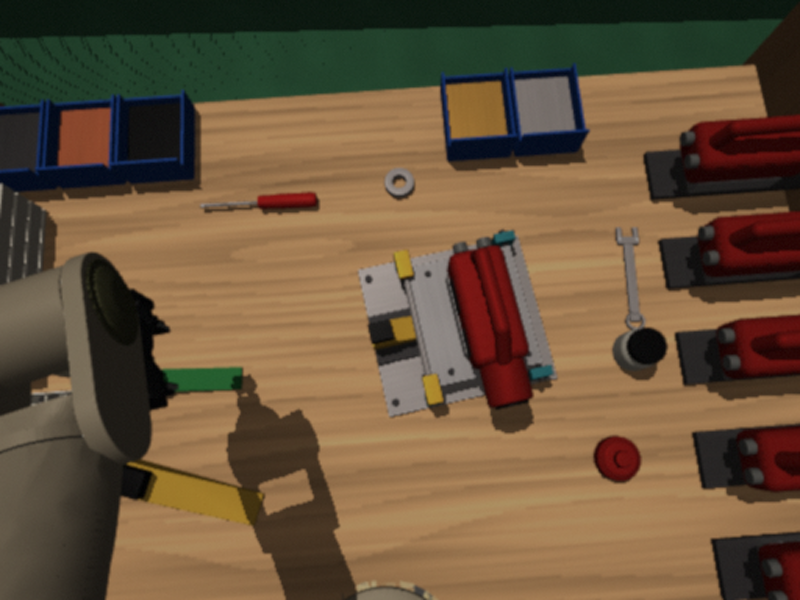

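View pics/s12.png

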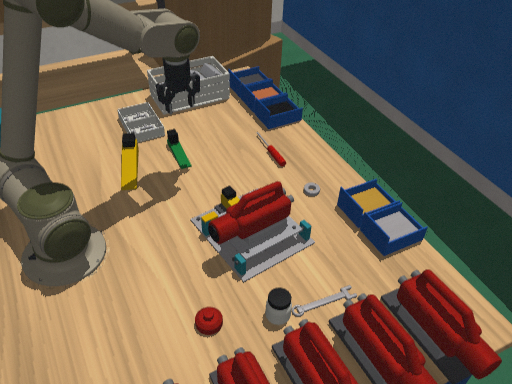

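```bash
python3 -c "
from h import *
print(close_job())"
```

```text
the job is handed in; nothing more can be done
None
```

The yellow wedge is under the platform, the platform is level against its stops, and I have handed the job in. No verdict came back, so the result rests on my own last checks.

**What I did**
- I gripped the smaller yellow wedge by its black block and carried it to the sill. Feeling downward, I met the sill about 13.5 mm above the bench.
- I pushed the thin end under the hanging edge. The push stayed at roughly 3–4 N, then rose steeply at the stops, and I held the last push at 15–16 N.
- I then released the wedge and backed the arm well clear at 15.3 s on the clock.

**Last checks**
- **Level:** the top-camera depth put the platform slope at about 0.004 rad, against 0.084 rad when it was hanging.
- **Wedge:** after release it lay straight on the sill, with its tip about 80 mm past the free edge by my estimate.
- **Other things:** the screwdriver, bearing, wrench, jar, end cap and green wedge look unmoved in the pictures. The arm hid part of the green wedge in the top view.

**What failed or disagreed**
- **Missed first grasp:** the first close shut above the block, because the fingertips stood about 35 mm farther back than the description says. I corrected this from the images, and the second grasp held.
- **Camera disagreement:** the wrist and top cameras differed by about 4 mm on the wedge position. I took a middle value.
- **Bearing force not measured:** I could not measure the wedge's bearing on the platform after release. I infer it from the last push and from the wedge staying put.

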